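# Find and flag the loose bottle cap

## Task

One of the three bottles in the rack has a loose cap. Try all three, gripping each cap gently and turning it clockwise: one that holds firm at 0.2 newton metres is sound, so just let go of it there without turning it back (never wrench harder than 0.3), while the loose one gives at less and should be turned on by about 10 degrees to be sure, never more than 30; unscrew none. Then flag the loose one by lowering the large steel ring gently over its cap to lie flat on the bottle's shoulder, and leave everything else where it is.

Things in the scene. Friction and masses are not known exactly. Their poses are not given: they have to be found in the camera images.
- holder_a: Black rubber-lined clamp cup, 66 mm across, 26 mm high, fixed in the grey rack, with bottle a standing in it (bottle underside level with the cup's). Origin: centre of the underside, 12 mm above the table; z up. The three cups and bottles look alike and are 110 mm apart in a row; which is where varies.
- cap_a_top (a point): Centre of the flat top of the screw cap of bottle a: round, black, ribbed, 34 mm across, 28 mm high, on the bottle's axis, lower edge 13 mm above the shoulder; z up. A thin grey bar across the top shows how it is turned. Caps crack if squeezed hard: a grip of 15 to 25 N holds without slipping, over 40 N is too much.
- cap_a (a joint): Angle of cap a on its bottle in rad: 0 at the start, grows clockwise seen from above (tightening). It stays where it is left. A loose cap gives way at about 0.06 N m and then turns against that same friction; a sound cap does not give at all below 0.5 N m. There is exactly one loose cap.
- bottle_a (a joint): Twist of bottle a in its clamp in rad, clockwise positive, 0 at the start. The rubber yields like a spring of 4 N m per rad with 0.1 N m of rubbing: a sound cap loaded to 0.2 N m twists the bottle by 0.025 to 0.05 rad, 0.3 N m by 0.05 to 0.075. Let go, it springs back to about 0.025 rad and stays there, which shows that the cap was tried.
- shoulder_a (a point): Centre of the flat shoulder of bottle a, where the ring comes to rest around the neck; z up. The bottle: amber glass cylinder 54 mm across, 70 mm high with a paper label, shoulder 82 mm above the table, then a neck 32 mm across and 13 mm high, then the cap (its top 123 mm above the table).
- holder_b: Black rubber-lined clamp cup, 66 mm across, 26 mm high, fixed in the grey rack, with bottle b standing in it (bottle underside level with the cup's). Origin: centre of the underside, 12 mm above the table; z up. The three cups and bottles look alike and are 110 mm apart in a row; which is where varies.
- cap_b_top (a point): Centre of the flat top of the screw cap of bottle b: round, black, ribbed, 34 mm across, 28 mm high, on the bottle's axis, lower edge 13 mm above the shoulder; z up. A thin grey bar across the top shows how it is turned. Caps crack if squeezed hard: a grip of 15 to 25 N holds without slipping, over 40 N is too much.
- cap_b (a joint): Angle of cap b on its bottle in rad: 0 at the start, grows clockwise seen from above (tightening). It stays where it is left. A loose cap gives way at about 0.06 N m and then turns against that same friction; a sound cap does not give at all below 0.5 N m. There is exactly one loose cap.
- bottle_b (a joint): Twist of bottle b in its clamp in rad, clockwise positive, 0 at the start. The rubber yields like a spring of 4 N m per rad with 0.1 N m of rubbing: a sound cap loaded to 0.2 N m twists the bottle by 0.025 to 0.05 rad, 0.3 N m by 0.05 to 0.075. Let go, it springs back to about 0.025 rad and stays there, which shows that the cap was tried.
- shoulder_b (a point): Centre of the flat shoulder of bottle b, where the ring comes to rest around the neck; z up. The bottle: amber glass cylinder 54 mm across, 70 mm high with a paper label, shoulder 82 mm above the table, then a neck 32 mm across and 13 mm high, then the cap (its top 123 mm above the table).
- holder_c: Black rubber-lined clamp cup, 66 mm across, 26 mm high, fixed in the grey rack, with bottle c standing in it (bottle underside level with the cup's). Origin: centre of the underside, 12 mm above the table; z up. The three cups and bottles look alike and are 110 mm apart in a row; which is where varies.
- cap_c_top (a point): Centre of the flat top of the screw cap of bottle c: round, black, ribbed, 34 mm across, 28 mm high, on the bottle's axis, lower edge 13 mm above the shoulder; z up. A thin grey bar across the top shows how it is turned. Caps crack if squeezed hard: a grip of 15 to 25 N holds without slipping, over 40 N is too much.
- cap_c (a joint): Angle of cap c on its bottle in rad: 0 at the start, grows clockwise seen from above (tightening). It stays where it is left. A loose cap gives way at about 0.06 N m and then turns against that same friction; a sound cap does not give at all below 0.5 N m. There is exactly one loose cap.
- bottle_c (a joint): Twist of bottle c in its clamp in rad, clockwise positive, 0 at the start. The rubber yields like a spring of 4 N m per rad with 0.1 N m of rubbing: a sound cap loaded to 0.2 N m twists the bottle by 0.025 to 0.05 rad, 0.3 N m by 0.05 to 0.075. Let go, it springs back to about 0.025 rad and stays there, which shows that the cap was tried.
- shoulder_c (a point): Centre of the flat shoulder of bottle c, where the ring comes to rest around the neck; z up. The bottle: amber glass cylinder 54 mm across, 70 mm high with a paper label, shoulder 82 mm above the table, then a neck 32 mm across and 13 mm high, then the cap (its top 123 mm above the table).
- rack: Grey plastic bottle rack fixed to the table, 84 mm deep (x) by 350 mm long (y), rails 40 mm and end cheeks 45 mm high; the cups stand at -110, 0 and 110 mm along its y. Origin: centre of its underside; z up.
- ring: The large plain steel ring weight lying flat on the table in front of the rack: 64 mm outside, 42 mm hole, 14 mm high, about 150 g. Origin: centre of its underside; z along its axis. It passes over a cap with 4 mm to spare all round.
- ring_small: Smaller steel ring lying near it, 38 mm outside, 22 mm hole, 12 mm high; not needed. Origin: centre of the underside.
- stopper: Rubber stopper, cylinder 28 mm across, 22 mm high, standing in front of the rack; not needed. Origin: centre of the underside.
- flask: Conical glass flask, 76 mm across the foot, 122 mm high, left of the rack; bystander. Origin: centre of the underside.
- beaker: Glass beaker, 68 mm across, 85 mm high, right of the rack; bystander. Origin: centre of the underside.
- dropper_1: Small dropper bottle 32 mm across, 60 mm high, on the right; bystander. Origin: centre of the underside.
- dropper_2: Small dropper bottle 32 mm across, 60 mm high, on the right; bystander. Origin: centre of the underside.
- dish: Flat clear plastic dish with lid, 90 mm across, 14 mm high, on the left; bystander. Origin: centre of the underside.
Not all that is in view belongs to the job. Leave any black or red look-alike of the ring alone.

How it is judged:
By the outcome, as a careful person would: the job done as asked, in the order asked, and still so for the second after the job is handed in, with the robot touching nothing.
It also fails if it takes over 72 s, if anything falls off the work surface, if the arm or the gripper's body presses on something with over 40 N, if the wrist force passes 120 N, or if a joint passes its speed limit or range.

## Robot

A 6-joint arm with a two-finger parallel gripper is mounted at the origin on the work surface. World frame = base frame: x ahead of the robot, y to its left, z up, the work surface at z = 0. Lengths are in m, angles in rad, forces in N, time in s.
With the tool pointing down it reaches from about 0.275 to 0.825 m from the base axis. Payload 5.2 kg.
Tool frame: the origin (TCP) lies on the centre line of the jaws, within the pads' length; the fingertips stand 14 mm ahead of it and the grasp point (between the pads) lies 5 mm behind it (robot.finger_overhang is the distance from the TCP to the fingertips, in m); z points along the fingers, y is the line along which they close (so a half turn about z gives the same grasp; the last joint's range is limited). The gripper opens to 93 mm and grips with 3 to 60 N. Pads are 15 mm wide; open, the fingers measure 128 mm over their backs; the gripper's body (75 mm by 188 mm) begins 65 mm behind the grasp point.
Start: joints at [-1.404, 0.259, 1.535, -0, 1.348, -0.203], TCP at [0.199, -0.513, 0.233] pointing down, gripper open.
Joint ranges: [-3.14, 3.14], [-0.91, 2.08], [0.19, 2.58], [-1.22, 4.36], [0.22, 2.71], [-3.12, 3.12]. Speed limits (rad/s): [2.57, 2.57, 3.14, 3.14, 3.14, 3.14].

## Interface

Orientations are given as a unit quaternion [w, x, y, z].
In Python, from cell import robot gives the robot as it stands.
- The arm moves only by the shell command python3 -m handwheel 'ROWS' [FORCE]. ROWS is JSON, a list that holds one entry, the list of rows, each a list of 7 numbers: the finger opening in m, from 0 to 0.093, then the shift along the tool's x, y, z in m, then the turn, a rotation vector about the tool's x, y, z in rad. In form: [[[gripper, dx, dy, dz, rx, ry, rz], ...]]. A call has 1 to 12 rows; each row is the pose to reach, as a shift and turn from the pose commanded when the call began, along the tool's axes at that moment; what a row does not reach only later rows make up. A row lasts 1/10 s, in which the tool goes at most 50 mm and 8.59 degrees, less where a joint would pass 70% of its speed; a pose out of reach is approached as far as the arm can. A call with a gripper value outside its range is refused whole. The fingers move at their own pace and stop on an object; FORCE is the grip in N (left out, the last holds). Time passes only in rows, so rows that repeat a pose let the fingers close. It gives the time, the measured TCP pose, the force, the opening and the grip force at its end, in the units of the state.
- robot.read_state(): the state, without advancing time (a new reading comes with each control period).
- robot.read_camera(name): name is "scene" or "top" or "wrist"; returns the picture (480x640x3 uint8, red, green, blue); there is no depth.
- robot.camera_model(name): a dict with "mtx" (3x3 intrinsics, pixels), "k1" (the pictures are not rectified: a ray, as slopes to the right and down, at radius r is drawn at 1 + k1 r^2 times it, then the intrinsics apply), "rvec" (rotation vector, rad) and "tvec" (3), from world to camera coordinates, as OpenCV has them; the wrist camera has in their place "hand_eye" (4x4, takes a point from camera to tool coordinates, whose origin is the TCP and whose axes are the flange's). Camera axes: x right, y down, z forward; pixel columns grow to the right and rows downward; lengths in m; the calibration is good to about 2 mm. A picture is of the moment at which its call begins: read the wrist's pose just before it. camera_model takes no time and is no camera call.
- robot.finish_job(): hands the job in; it is judged then, once.
Trained networks look in the newest picture that a camera, given by its name, has taken for a name from the list of things; names that differ only in an ending like _2 or _b are one class to them, and where a whole thing is asked for, a point or a joint stands for the part that bears it (a point fixed in the world has none). Each returns a list of dicts, best first, with "conf" (0 to 1); they miss things now and then, are a little off and sometimes report something else, mostly with a low value. They report only what shows in the picture. A call takes as long as a camera call. They do not tell look-alikes from the thing itself.
- robot.look_for(camera, name): "uv" ([column, row] in pixels, amid what is visible of it).
- robot.silhouettes(camera, name): "mask" (480x640 bool, what is visible of it) and "uv" ([column, row] in pixels, amid what is visible of it).
- robot.mark_of(camera, name): "uv" ([column, row] in pixels: a listed point, or the origin of a listed thing).
The state is a dict: "time_s": time; "joint_positions": joint angles; "joint_vel": joint speeds; "joint_efforts": joint torques, N m; "eef_pos": TCP position; "tcp_rot": TCP orientation; "wrist_force": force on the tool from outside, world axes, zero at the start; "torque": the same for the moment, N m; "opening": finger opening in m; "grasp_force": force on a finger pad.
Only numpy, scipy, OpenCV 4.12 (cv2) and the standard library are available. Lean on these libraries where they do the work, as an engineer would, in place of code of your own. Each camera call takes 0.05 s, during which the arm holds its last target. There are 200 camera calls.

## Working session

There is one attempt and no reset: what is moved stays moved. The work goes in short steps, Python scripts to look and compute and a shell command to move; the robot and the scene stay as the last step left them, time stands still between calls to the robot, and variables do not carry over. Pictures are saved under pics/ and viewed, at most 10 in all, crops included, and the job is handed in when it is done.

```bash
ls; mkdir -p pics; cat > h.py <<'E'
import numpy as np, cv2
from scipy.spatial.transform import Rotation as R
from cell import robot
def ray(cam,uv,st=None):
    m=robot.camera_model(cam);K=np.array(m["mtx"]);k=m["k1"]
    p=(np.array(uv,float)-K[:2,2])/[K[0,0],K[1,1]]
    q=p.copy()
    for _ in range(20): q=p/(1+k*(q@q))
    d=np.array([q[0],q[1],1.])
    if "hand_eye" in m:
        st=st or robot.read_state();H=np.array(m["hand_eye"])
        w=st["tcp_rot"];T=R.from_quat([w[1],w[2],w[3],w[0]]).as_matrix()
        return T@H[:3,3]+np.array(st["eef_pos"]),T@H[:3,:3]@d
    A=cv2.Rodrigues(np.array(m["rvec"],float))[0]
    return -A.T@np.array(m["tvec"],float).ravel(),A.T@d
def at_z(cam,uv,z,st=None):
    o,d=ray(cam,uv,st);return o+d*(z-o[2])/d[2]
def save(cam,name):
    im=np.array(robot.read_camera(cam));cv2.imwrite("pics/"+name,im[:,:,::-1]);return im
E
python3 - <<'E'
from h import *
np.set_printoptions(precision=4,suppress=True)
for c in ("top","scene"):
    save(c,c+"1.png")
    for n,z in (("cap_a_top",.123),("ring",0),("ring_small",0),("rack",0),("stopper",0)):
        for r in robot.mark_of(c,n): print(c,n,np.round(r["uv"],1),round(r["conf"],2),at_z(c,r["uv"],z))
s=robot.read_state();print(s)
E
```

```text
pics
top cap_a_top [343.4 175.3] 0.56 [ 0.6374 -0.0287  0.123 ]
top cap_a_top [190.7 274. ] 0.21 [0.4222 0.3122 0.123 ]
top ring [287.7 304.9] 0.9 [0.3486 0.1071 0.    ]
top ring [327.8 266.8] 0.82 [0.4389 0.0095 0.    ]
top ring_small [260.4 261.2] 0.58 [0.4545 0.1725 0.    ]
top rack [343.5 186.1] 0.94 [ 0.6353 -0.0315  0.    ]
top rack [414.5 270.9] 0.67 [ 0.426  -0.1993  0.    ]
top stopper [416.4 270.1] 0.41 [ 0.4279 -0.2039  0.    ]
scene cap_a_top [236.7 266.1] 0.68 [ 0.6361 -0.0271  0.123 ]
scene ring [309.5 258.8] 0.86 [ 0.4358 -0.0002  0.    ]
scene ring [304.7 224.3] 0.86 [ 0.3426 -0.0661  0.    ]
scene ring [372.5 251. ] 0.6 [0.3478 0.0992 0.    ]
scene ring_small [292.3 308.9] 0.75 [0.5726 0.0423 0.    ]
scene ring_small [383.6 296. ] 0.73 [0.4557 0.1729 0.    ]
scene rack [237.4 316.5] 0.69 [ 0.6395 -0.0332  0.    ]
scene rack [293.  306.4] 0.44 [0.5665 0.0401 0.    ]
scene rack [308.  260.1] 0.39 [ 0.4408 -0.0008  0.    ]
scene stopper [233.9 226.7] 0.62 [ 0.429  -0.1932  0.    ]
{'time_s': 0.6, 'joint_positions': array([-1.4038,  0.2586,  1.535 ,  0.    ,  1.348 , -0.2028]), 'joint_vel': array([-0.0008,  0.0014, -0.0018,  0.0021, -0.0005, -0.0006]), 'joint_efforts': array([ -0.0012, -43.6951, -28.4187,   0.0719,   0.0314,  -0.    ]), 'eef_pos': array([ 0.1988, -0.5128,  0.2327]), 'tcp_rot': array([0.    , 0.983 , 0.1838, 0.    ]), 'wrist_force': array([ 0.0426, -0.1558,  0.4055]), 'torque': array([-0.0298, -0.0062,  0.0152]), 'grasp_force': 0.0, 'opening': 0.0928370641146995}
```

View pics/top1.png

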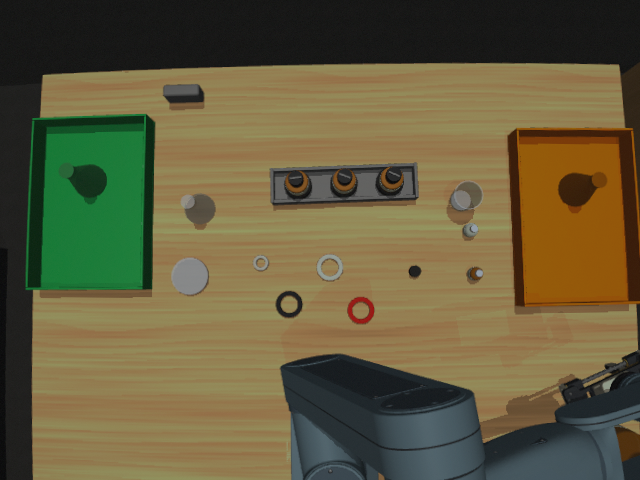

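View pics/scene1.png

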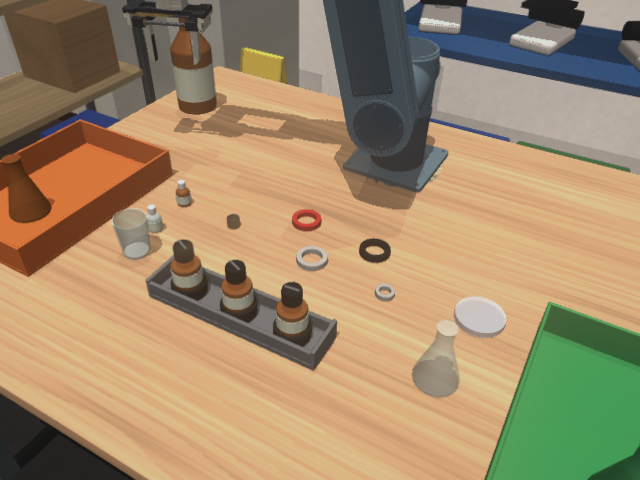

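```bash
cat >> h.py <<'E'
np.set_printoptions(precision=4,suppress=True)
def go(x,y,z,yaw):
    "tool-frame shift and turn from here to a tool-down pose with tool x at yaw"
    s=robot.read_state();w=s["tcp_rot"];T=R.from_quat([w[1],w[2],w[3],w[0]])
    G=R.from_euler("z",yaw)*R.from_euler("x",np.pi)
    print("go",T.inv().apply(np.array([x,y,z])-s["eef_pos"]),(T.inv()*G).as_rotvec())
def blobs(cam,n,z):
    for r in robot.silhouettes(cam,n):
        v,u=np.nonzero(r["mask"]);print(cam,n,round(r["conf"],2),np.round(r["uv"],1),u.min(),u.max(),v.min(),v.max(),at_z(cam,r["uv"],z))
E
python3 - <<'E'
from h import *
print(robot.camera_model("wrist"))
go(.50,-.03,.33,0)
E
```

```text
{'mtx': array([[332.9592,   0.    , 320.4071],
       [  0.    , 332.9592, 238.7291],
       [  0.    ,   0.    ,   1.    ]]), 'k1': 0.008907236206406767, 'hand_eye': array([[-0.0004, -0.9562, -0.2928,  0.082 ],
       [ 1.    , -0.0005,  0.0006, -0.0006],
       [-0.0007, -0.2928,  0.9562, -0.1514],
       [ 0.    ,  0.    ,  0.    ,  1.    ]])}
go [ 0.4553 -0.3413 -0.0973] [ 0.     -0.      0.3698]
```

```bash
python3 -m handwheel '[[[0.093,0.05,-0.03,-0.05,0,0,0.05],[0.093,0.1,-0.06,-0.097,0,0,0.1],[0.093,0.14,-0.1,-0.097,0,0,0.15],[0.093,0.18,-0.135,-0.097,0,0,0.2],[0.093,0.22,-0.165,-0.097,0,0,0.25],[0.093,0.26,-0.195,-0.097,0,0,0.3],[0.093,0.3,-0.225,-0.097,0,0,0.37],[0.093,0.34,-0.255,-0.097,0,0,0.37],[0.093,0.38,-0.285,-0.097,0,0,0.37],[0.093,0.42,-0.315,-0.097,0,0,0.37],[0.093,0.455,-0.341,-0.097,0,0,0.37],[0.093,0.455,-0.341,-0.097,0,0,0.37]]]'
python3 - <<'E'
from h import *
s=robot.read_state();print(s["eef_pos"],s["tcp_rot"])
go(.50,-.03,.33,0)
E
```

```text
time_s: 1.8
eef_pos: [0.5006, -0.0281, 0.33]
tcp_rot: [0.0, 1.0, 0.0, 0.0]
wrist_force: [0.6, -0.5, 0.2]
opening: 0.0928
grasp_force: 0.0
[ 0.5006 -0.0281  0.33  ] [0.0001 1.     0.0002 0.0004]
go [-0.0006  0.0019 -0.    ] [ 0.0002 -0.0008  0.0004]
```

```bash
python3 - <<'E'
from h import *
save("wrist","w1.png")
for n,z in (("cap_a_top",.123),("ring",0),("rack",0),("shoulder_a",.082)):
    for r in robot.mark_of("wrist",n): print(n,np.round(r["uv"],1),round(r["conf"],2),at_z("wrist",r["uv"],z))
blobs("wrist","ring",.007);blobs("wrist","cap_a_top",.11)
E
```

```text
cap_a_top [325.7  77.4] 0.94 [ 0.6389 -0.029   0.123 ]
ring [235.7 289.4] 0.92 [ 0.3505  0.106  -0.    ]
ring [348.3 294. ] 0.68 [ 0.3433 -0.0725  0.    ]
ring [297.4 234.2] 0.63 [0.442 0.007 0.   ]
rack [433.6  72.8] 0.66 [ 0.6614 -0.1766  0.    ]
shoulder_a [321.2  84.7] 0.84 [ 0.6356 -0.0309  0.082 ]
shoulder_a [224.7  87.5] 0.83 [0.6326 0.0749 0.082 ]
shoulder_a [422.3  81.6] 0.56 [ 0.6386 -0.1413  0.082 ]
wrist ring 0.77 [346.6 290.4] 326 366 280 319 [ 0.3515 -0.0716  0.007 ]
wrist ring 0.68 [248.8 286.1] 223 256 272 310 [0.359  0.0807 0.007 ]
wrist ring 0.65 [298.4 221.1] 277 319 216 257 [0.463  0.0015 0.007 ]
wrist cap_a_top 0.9 [325.5  79.2] 306 340 59 99 [ 0.6368 -0.0366  0.11  ]
```

View pics/w1.png

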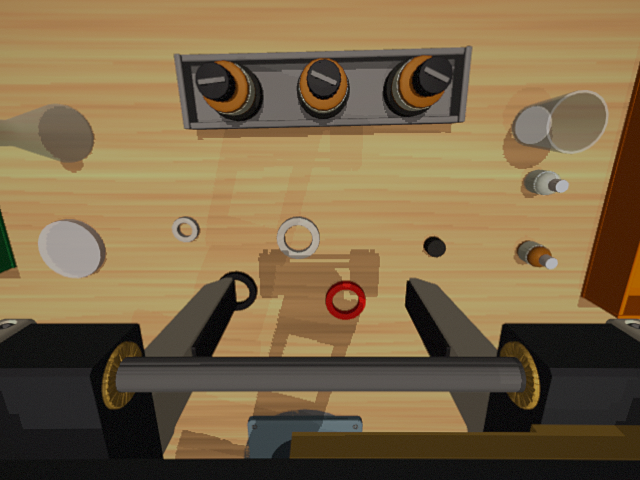

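```bash
python3 - <<'E'
from h import *
for uv in ((214,81),(324,77),(433.5,76)): print(at_z("wrist",uv,.123))
for uv in ((278,236),(320,236),(298.5,217),(298.5,258)): print("ring",at_z("wrist",uv,.014))
im=cv2.imread("pics/w1.png");c=cv2.resize(np.hstack([im[40:130,170:290],im[40:130,270:390],im[40:130,370:490]]),None,fx=2.2,fy=2.2,interpolation=2)
d=cv2.resize(im[200:320,200:380],None,fx=2.2,fy=2.2,interpolation=2)
o=np.zeros((c.shape[0]+d.shape[0],c.shape[1],3),np.uint8);o[:c.shape[0]]=c;o[c.shape[0]:,:d.shape[1]]=d
cv2.imwrite("pics/crop1.png",o);print(o.shape)
E
```

```text
[0.6333 0.0728 0.123 ]
[ 0.6368 -0.0349  0.123 ]
[ 0.6373 -0.1418  0.123 ]
ring [0.4424 0.031  0.014 ]
ring [ 0.4423 -0.0305  0.014 ]
ring [0.4709 0.0004 0.014 ]
ring [0.4081 0.0017 0.014 ]
(462, 792, 3)
```

View pics/crop1.png

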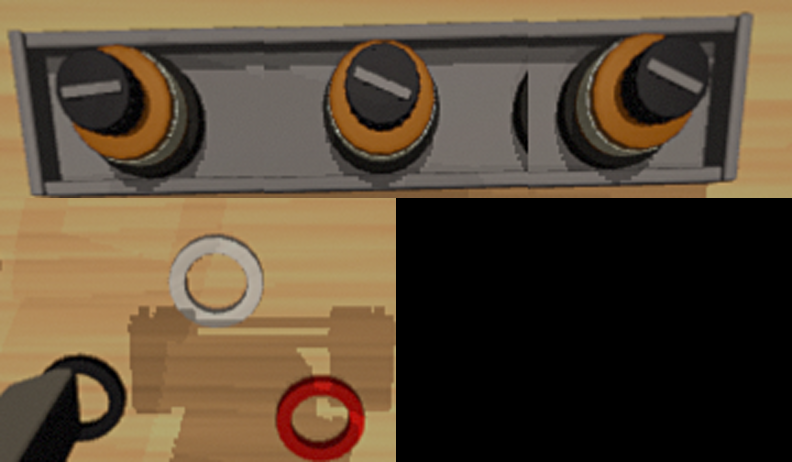

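```bash
python3 -m handwheel '[[[0.07,0.04,-0.03,0.04,0,0,0],[0.07,0.08,-0.06,0.08,0,0,0],[0.07,0.11,-0.09,0.12,0,0,0],[0.07,0.134,-0.1035,0.16,0,0,0],[0.07,0.134,-0.1035,0.165,0,0,0],[0.07,0.134,-0.1035,0.165,0,0,0]]]'
python3 - <<'E'
from h import *
save("wrist","w2.png")
s=robot.read_state();print(s["eef_pos"],s["wrist_force"],s["torque"])
for r in robot.mark_of("wrist","cap_a_top"): print(np.round(r["uv"],1),round(r["conf"],2),at_z("wrist",r["uv"],.123))
blobs("wrist","cap_a_top",.123)
E
```

```text
time_s: 2.75
eef_pos: [0.6322, 0.0727, 0.1588]
tcp_rot: [-0.0, 1.0, -0.001, -0.005]
wrist_force: [-1.0, 0.1, 0.4]
opening: 0.0704
grasp_force: 0.0
[0.6325 0.0719 0.1619] [-0.6184 -0.4945  0.3173] [ 0.0028 -0.0151 -0.0124]
[494.5 266.7] 0.85 [ 0.6377 -0.036   0.123 ]
wrist cap_a_top 0.92 [484.1 259.4] 448 519 229 291 [ 0.6426 -0.0299  0.123 ]
```

View pics/w2.png

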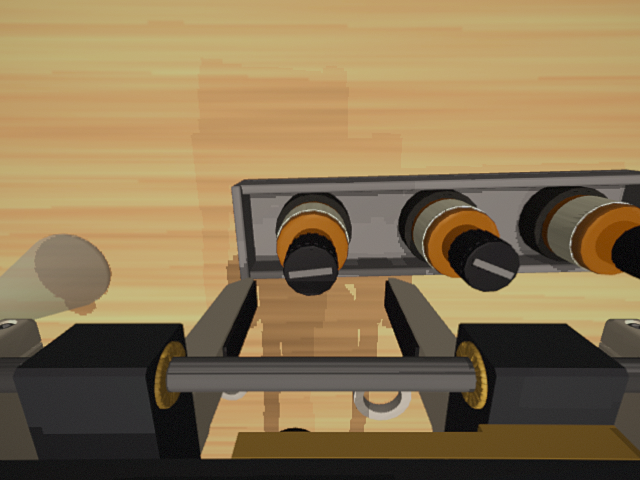

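```bash
python3 - <<'E'
from h import *
for uv in ((310.5,272),(494,268)): print(at_z("wrist",uv,.123))
go(.634,.077,.108,0)
E
```

```text
[0.6344 0.0781 0.123 ]
[ 0.6368 -0.0368  0.123 ]
go [ 0.     -0.0057  0.058 ] [ 0.0005 -0.0009 -0.0018]
```

```bash
python3 -m handwheel '[[[0.07,0,-0.005,0.02,0,0,0],[0.07,0,-0.005,0.04,0,0,0],[0.07,0,-0.005,0.055,0,0,0],[0.06,0,-0.005,0.058,0,0,0],[0.05,0,-0.005,0.058,0,0,0]]]'
python3 - <<'E'
from h import *
save("wrist","w3.png")
s=robot.read_state();print(s["eef_pos"],s["wrist_force"],s["torque"],s["opening"])
E
```

```text
time_s: 3.4
eef_pos: [0.6342, 0.077, 0.1086]
tcp_rot: [0.0, 1.0, -0.001, 0.001]
wrist_force: [-0.0, 0.2, 0.9]
opening: 0.0583
grasp_force: 0.0
[0.6346 0.0772 0.109 ] [0.3837 0.6019 1.0144] [ 0.0257 -0.0078  0.0017] 0.054357788810216426
```

View pics/w3.png

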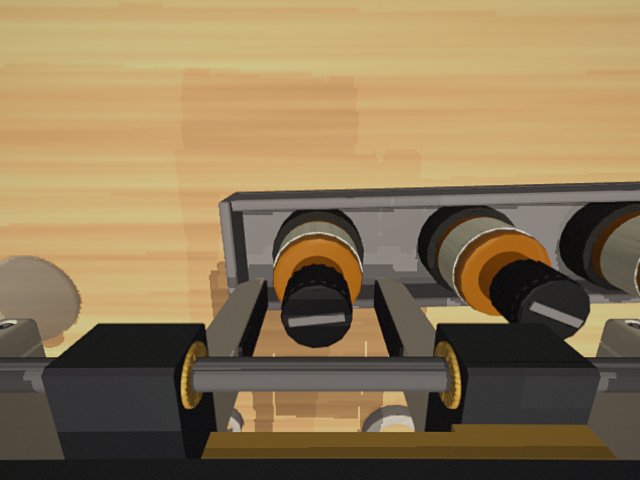

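```bash
python3 -m handwheel '[[[0.04,0,-0.001,0,0,0,0],[0.03,0,-0.001,0,0,0,0],[0.03,0,-0.001,0,0,0,0],[0.03,0,-0.001,0,0,0,0],[0.03,0,-0.001,0,0,0,0]]]' 6
python3 -c "
from h import *
s=robot.read_state();print(s['eef_pos'],s['wrist_force'],s['torque'],s['opening'],s['grasp_force'])"
```

```text
time_s: 3.95
eef_pos: [0.6343, 0.079, 0.1076]
tcp_rot: [0.0, 1.0, -0.0, 0.001]
wrist_force: [-0.4, -0.4, 5.9]
opening: 0.0341
grasp_force: 6.0
[0.6343 0.079  0.1076] [-0.4257 -0.4347  5.8634] [-0.0826  0.1919  0.0009] 0.034053566318204054 6.000179573893547
```

```bash
python3 -m handwheel '[[[0.03,0,0,0,0,0,0],[0.03,0,0,0,0,0,0],[0.03,0,0,0,0,0,0.005],[0.03,0,0,0,0,0,0.01],[0.03,0,0,0,0,0,0.01],[0.03,0,0,0,0,0,0.01]]]' 20
cat > st.py <<'E'
from h import *
a=robot.read_state();w=a["tcp_rot"];print(a["eef_pos"],"F",a["wrist_force"],"T",a["torque"],a["opening"],a["grasp_force"],"yaw %.4f"%np.arctan2(2*(w[1]*w[2]),w[1]**2-w[2]**2),"j6 %.4f"%a["joint_positions"][5])
E
python3 st.py
```

```text
time_s: 4.55
eef_pos: [0.6343, 0.079, 0.1076]
tcp_rot: [0.0, 1.0, -0.005, 0.001]
wrist_force: [-1.7, -0.2, 5.4]
opening: 0.0338
grasp_force: 20.0
[0.6343 0.079  0.1076] F [-1.6777 -0.2007  5.3809] T [-0.0905  0.1626  0.0524] 0.0337650524580202 20.00068187713623 yaw -0.0100 j6 1.5307
```

```bash
python3 -m handwheel '[[[0.03,0,0,0,0,0,0.005],[0.03,0,0,0,0,0,0.01],[0.03,0,0,0,0,0,0.01],[0.03,0,0,0,0,0,0.01]]]' 20
python3 st.py
```

```text
time_s: 4.95
eef_pos: [0.6343, 0.079, 0.1076]
tcp_rot: [0.0, 1.0, -0.01, 0.001]
wrist_force: [-1.4, -0.8, 5.4]
opening: 0.0339
grasp_force: 20.0
[0.6343 0.079  0.1076] F [-1.4153 -0.8021  5.3584] T [-0.112   0.1732  0.0241] 0.03392417236786921 20.000831186771393 yaw -0.0201 j6 1.5407
```

```bash
python3 -m handwheel '[[[0.03,0,0,0,0,0,0.005],[0.03,0,0,0,0,0,0.01],[0.03,0,0,0,0,0,0.015],[0.03,0,0,0,0,0,0.015],[0.03,0,0,0,0,0,0.015]]]' 20
python3 - <<'E'
import runpy
for i in range(1): runpy.run_path("st.py")
from h import *
for i in range(5): robot.read_camera("scene"); print(robot.read_state()["torque"])
E
```

```text
time_s: 5.45
eef_pos: [0.6344, 0.079, 0.1077]
tcp_rot: [0.0, 1.0, -0.017, 0.001]
wrist_force: [-1.0, -0.9, 5.8]
opening: 0.0336
grasp_force: 20.0
[0.6344 0.079  0.1077] F [-1.0439 -0.8711  5.786 ] T [-0.1075  0.2136 -0.0258] 0.03364082668374811 20.00067561864853 yaw -0.0350 j6 1.5557
[-0.0789  0.1322  0.0546]
[-0.0603  0.1432  0.0271]
[-0.041   0.1819  0.0113]
[-0.0859  0.2003  0.044 ]
[-0.0384  0.1296  0.02  ]
```

```bash
python3 -m handwheel '[[[0.03,0,0,0,0,0,0.01],[0.03,0,0,0,0,0,0.02],[0.03,0,0,0,0,0,0.03],[0.03,0,0,0,0,0,0.03]]]' 20
python3 - <<'E'
import runpy
runpy.run_path("st.py")
from h import *
t=[]
for i in range(5): robot.read_camera("scene"); t.append(robot.read_state()["torque"][2])
print(np.mean(t),t)
E
```

```text
time_s: 6.1
eef_pos: [0.6343, 0.079, 0.1076]
tcp_rot: [0.0, 0.999, -0.033, 0.001]
wrist_force: [-0.4, -0.2, 5.4]
opening: 0.0339
grasp_force: 20.0
[0.6343 0.079  0.1076] F [-0.397  -0.2487  5.4184] T [-0.1239  0.1998  0.0349] 0.03391575337879169 20.000893771648407 yaw -0.0652 j6 1.5859
0.011953028073137199 [np.float64(0.032901529750053074), np.float64(0.003316454841594197), np.float64(0.0360608388180342), np.float64(-0.01477143169681578), np.float64(0.002257748652820293)]
```

```bash
python3 -m handwheel '[[[0.03,0,0,0,0,0,0.02],[0.03,0,0,0,0,0,0.04],[0.03,0,0,0,0,0,0.06],[0.03,0,0,0,0,0,0.08],[0.03,0,0,0,0,0,0.1],[0.03,0,0,0,0,0,0.12],[0.03,0,0,0,0,0,0.12],[0.03,0,0,0,0,0,0.12]]]' 20
python3 st.py
```

```text
time_s: 7.15
eef_pos: [0.6343, 0.0791, 0.1076]
tcp_rot: [-0.0, 0.996, -0.092, 0.001]
wrist_force: [-1.0, -0.8, 5.8]
opening: 0.0339
grasp_force: 20.0
[0.6343 0.0791 0.1076] F [-0.9593 -0.7788  5.8285] T [ 0.0013  0.1393 -0.0492] 0.03390144817478482 20.000762343406677 yaw -0.1852 j6 1.7058
```

```bash
python3 -m handwheel '[[[0.05,0,0,0,0,0,0],[0.055,0,0,0,0,0,0],[0.06,0,0,0,0,0,0],[0.06,0,0,-0.02,0,0,0],[0.06,0,0,-0.05,0,0,0],[0.06,0,0,-0.05,0,0,0],[0.06,0,0,-0.05,0,0,0]]]'
python3 - <<'E'
from h import *
im=save("wrist","w4.png")
s=robot.read_state();print(s["eef_pos"],s["wrist_force"],s["torque"])
a=cv2.imread("pics/w2.png")[220:320,230:400];b=cv2.imread("pics/w4.png")
cv2.imwrite("pics/w4v.png",np.hstack([cv2.resize(b,None,fx=.75,fy=.75),cv2.copyMakeBorder(cv2.resize(a,None,fx=1.8,fy=1.8),0,180,0,0,cv2.BORDER_CONSTANT)]))
E
```

```text
time_s: 7.85
eef_pos: [0.6341, 0.0791, 0.157]
tcp_rot: [-0.0, 0.996, -0.092, 0.001]
wrist_force: [0.6, 0.6, -0.1]
opening: 0.0601
grasp_force: 0.0
[0.6334 0.0791 0.1559] [-0.4567 -0.4873  0.118 ] [0.0472 0.084  0.0223]
```

View pics/w4v.png

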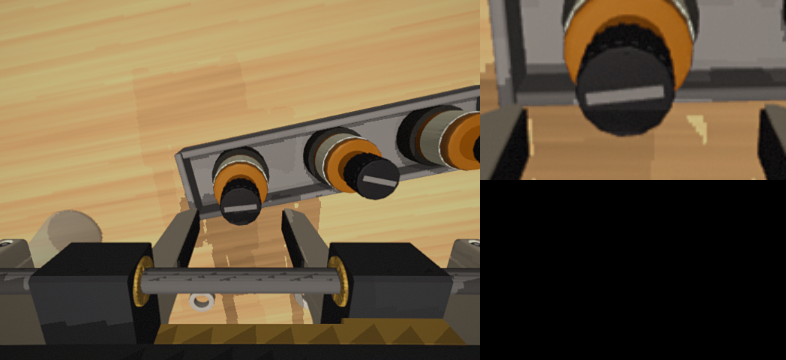

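```bash
python3 -c "
from h import *
go(.637,-.032,.16,0)"
```

```text
go [ 0.024   0.1085 -0.0041] [ 0.      0.0009 -0.1852]
```

```bash
python3 -m handwheel '[[[0.06,0.006,0.03,-0.004,0,0,-0.06],[0.06,0.012,0.06,-0.004,0,0,-0.12],[0.06,0.02,0.09,-0.004,0,0,-0.185],[0.06,0.024,0.1085,-0.004,0,0,-0.185],[0.06,0.024,0.1085,-0.004,0,0,-0.185],[0.06,0.024,0.1085,-0.004,0,0,-0.185]]]'
python3 - <<'E'
from h import *
im=save("wrist","w5.png")
s=robot.read_state();print(s["eef_pos"],s["wrist_force"],s["torque"])
for n,z in (("cap_a_top",.123),("shoulder_a",.082)):
  for r in robot.mark_of("wrist",n): print(np.round(r["uv"],1),round(r["conf"],2),at_z("wrist",r["uv"],z))
g=cv2.cvtColor(im,cv2.COLOR_RGB2GRAY).astype(int)
# bar: bright grey pixels near cap centre
roi=im[230:310,280:360].astype(int);m=(roi.min(2)>110)&(roi.max(2)-roi.min(2)<25)
v,u=np.nonzero(m);print(m.sum(),u.mean()+280,v.mean()+230)
E
```

```text
time_s: 8.5
eef_pos: [0.637, -0.0316, 0.1598]
tcp_rot: [-0.001, 1.0, -0.001, -0.001]
wrist_force: [0.6, 1.2, -0.7]
opening: 0.06
grasp_force: 0.0
[ 0.6371 -0.031   0.16  ] [-0.3039  0.5498 -0.0839] [ 0.0461  0.0299 -0.0149]
[318.4 274.8] 0.9 [ 0.6381 -0.0289  0.123 ]
[320.5 252.1] 0.94 [ 0.6384 -0.0301  0.082 ]
[465.8 248.2] 0.57 [ 0.6415 -0.1357  0.082 ]
485 316.17525773195877 261.880412371134
```

View pics/w5.png

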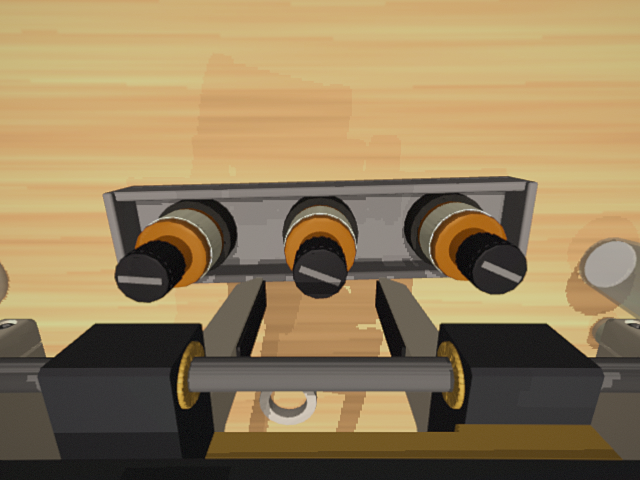

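```bash
python3 -m handwheel '[[[0.06,0.001,-0.001,0.02,0,0,0],[0.06,0.001,-0.001,0.04,0,0,0],[0.05,0.001,-0.001,0.052,0,0,0],[0.045,0.001,-0.001,0.052,0,0,0],[0.03,0.001,-0.001,0.052,0,0,0],[0.03,0.001,-0.001,0.052,0,0,0],[0.03,0.001,-0.001,0.052,0,0,0],[0.03,0.001,-0.001,0.052,0,0,0]]]' 6
python3 st.py
```

```text
time_s: 9.45
eef_pos: [0.6392, -0.0311, 0.1098]
tcp_rot: [0.0, 1.0, -0.0, 0.001]
wrist_force: [0.7, 1.1, 2.0]
opening: 0.034
grasp_force: 6.0
[ 0.6392 -0.0311  0.1098] F [0.7417 1.0838 2.0058] T [ 0.1309 -0.0921  0.0068] 0.03401427070483744 6.0000575333833694 yaw -0.0004 j6 1.3483
```

```bash
python3 -m handwheel '[[[0.03,0,0,0,0,0,0],[0.03,0,0,0,0,0,0],[0.03,0,0,0,0,0,0.005],[0.03,0,0,0,0,0,0.01],[0.03,0,0,0,0,0,0.015],[0.03,0,0,0,0,0,0.015],[0.03,0,0,0,0,0,0.015]]]' 20
cat > tq.py <<'E'
import runpy
runpy.run_path("st.py")
from h import *
t=[]
for i in range(5): robot.read_camera("scene"); t.append(robot.read_state()["torque"][2])
print("mean %.3f"%np.mean(t),np.array(t))
E
python3 tq.py
```

```text
time_s: 10.15
eef_pos: [0.6392, -0.0311, 0.1097]
tcp_rot: [0.0, 1.0, -0.008, 0.001]
wrist_force: [-0.1, 1.5, 4.9]
opening: 0.0336
grasp_force: 20.0
[ 0.6392 -0.0311  0.1097] F [-0.1067  1.5269  4.8941] T [ 0.2382 -0.022   0.0786] 0.033616534037413257 20.000847280025482 yaw -0.0151 j6 1.3631
mean 0.105 [0.0994 0.0886 0.144  0.1087 0.0846]
```

```bash
python3 -m handwheel '[[[0.03,0,0,0,0,0,0.005],[0.03,0,0,0,0,0,0.01],[0.03,0,0,0,0,0,0.015],[0.03,0,0,0,0,0,0.015],[0.03,0,0,0,0,0,0.015]]]' 20
python3 tq.py
```

```text
time_s: 10.9
eef_pos: [0.6392, -0.031, 0.1097]
tcp_rot: [0.0, 1.0, -0.015, 0.001]
wrist_force: [1.0, 0.8, 5.8]
opening: 0.0338
grasp_force: 20.0
[ 0.6392 -0.031   0.1097] F [0.9655 0.7523 5.7589] T [ 0.2311 -0.0913  0.1606] 0.03383902737036146 20.000773072242737 yaw -0.0299 j6 1.3780
mean 0.152 [0.2085 0.1726 0.1275 0.1254 0.1235]
```

```bash
python3 -m handwheel '[[[0.03,0,0,0,0,0,0.005],[0.03,0,0,0,0,0,0.01],[0.03,0,0,0,0,0,0.015],[0.03,0,0,0,0,0,0.015],[0.03,0,0,0,0,0,0.015]]]' 20
python3 tq.py
```

```text
time_s: 11.65
eef_pos: [0.6392, -0.0311, 0.1097]
tcp_rot: [0.0, 1.0, -0.022, 0.001]
wrist_force: [0.2, 0.6, 6.9]
opening: 0.0336
grasp_force: 20.0
[ 0.6392 -0.0311  0.1097] F [0.1761 0.6255 6.9318] T [ 0.2331 -0.0506  0.2103] 0.033563734151525325 20.000732839107513 yaw -0.0448 j6 1.3929
mean 0.216 [0.212  0.2574 0.2027 0.2037 0.2026]
```

```bash
python3 -m handwheel '[[[0.05,0,0,0,0,0,0],[0.055,0,0,0,0,0,0],[0.06,0,0,0,0,0,0],[0.06,0,0,-0.02,0,0,0],[0.06,0,0,-0.05,0,0,0],[0.06,0,0,-0.05,0,0,0]]]'
python3 -c "
from h import *
go(.642,-.1405,.16,0)"
```

```text
time_s: 12.5
eef_pos: [0.6407, -0.0316, 0.1626]
tcp_rot: [0.001, 1.0, -0.023, 0.003]
wrist_force: [0.5, 0.1, 0.7]
opening: 0.0596
grasp_force: 0.0
go [0.0062 0.1087 0.0028] [ 0.0015 -0.0068 -0.0452]
```

```bash
python3 -m handwheel '[[[0.06,0.002,0.04,0,0,0,-0.045],[0.06,0.004,0.08,0,0,0,-0.045],[0.06,0.006,0.109,0,0,0,-0.045],[0.06,0.006,0.109,0,0,0,-0.045],[0.06,0.006,0.109,0,0,0,-0.045],[0.06,0.006,0.109,0,0,0,-0.045]]]'
python3 - <<'E'
from h import *
im=save("wrist","w6.png")
s=robot.read_state();print(s["eef_pos"],s["tcp_rot"])
for n,z in (("cap_a_top",.123),("shoulder_a",.082)):
  for r in robot.mark_of("wrist",n): print(np.round(r["uv"],1),round(r["conf"],2),at_z("wrist",r["uv"],z))
E
```

```text
time_s: 13.1
eef_pos: [0.6392, -0.1391, 0.158]
tcp_rot: [-0.0, 1.0, 0.0, -0.001]
wrist_force: [-0.3, -0.2, 1.4]
opening: 0.0599
grasp_force: 0.0
[ 0.6393 -0.1388  0.1582] [-0.0003  1.      0.0005 -0.0004]
[ 22.7 260.4] 0.8 [0.6349 0.0777 0.082 ]
[170.4 258.8] 0.71 [ 0.6361 -0.029   0.082 ]
```

```bash
python3 -m handwheel '[[[0.06,0.001,0.001,0.02,0,0,0],[0.06,0.001,0.001,0.04,0,0,0],[0.05,0.001,0.001,0.05,0,0,0],[0.045,0.001,0.001,0.05,0,0,0],[0.03,0.001,0.001,0.05,0,0,0],[0.03,0.001,0.001,0.05,0,0,0],[0.03,0.001,0.001,0.05,0,0,0],[0.03,0.001,0.001,0.05,0,0,0]]]' 6
python3 st.py
```

```text
time_s: 14.05
eef_pos: [0.6412, -0.1411, 0.1098]
tcp_rot: [0.0, 1.0, -0.0, 0.001]
wrist_force: [1.3, 1.7, 3.3]
opening: 0.0337
grasp_force: 6.0
[ 0.6412 -0.1411  0.1098] F [1.2682 1.6752 3.2709] T [ 0.3491 -0.086  -0.0009] 0.033659731923616314 6.000215783715248 yaw -0.0001 j6 1.1843
```

```bash
python3 -m handwheel '[[[0.03,0,0,0,0,0,0],[0.03,0,0,0,0,0,0],[0.03,0,0,0,0,0,0.005],[0.03,0,0,0,0,0,0.01],[0.03,0,0,0,0,0,0.015],[0.03,0,0,0,0,0,0.02],[0.03,0,0,0,0,0,0.02],[0.03,0,0,0,0,0,0.02]]]' 20
python3 tq.py
```

```text
time_s: 14.85
eef_pos: [0.6413, -0.1411, 0.1098]
tcp_rot: [0.0, 1.0, -0.01, 0.001]
wrist_force: [0.6, 2.7, 5.9]
opening: 0.0336
grasp_force: 20.0
[ 0.6413 -0.1411  0.1098] F [0.6178 2.6991 5.9332] T [ 0.4752 -0.0869  0.1068] 0.03361825316405643 20.001315772533417 yaw -0.0199 j6 1.2041
mean 0.118 [0.0942 0.1501 0.1    0.1297 0.1146]
```

Builds as the middle one did; on to about 0.045 rad.

```bash
python3 -m handwheel '[[[0.03,0,0,0,0,0,0.005],[0.03,0,0,0,0,0,0.01],[0.03,0,0,0,0,0,0.015],[0.03,0,0,0,0,0,0.02],[0.03,0,0,0,0,0,0.02],[0.03,0,0,0,0,0,0.02]]]' 20
python3 tq.py
```

```text
time_s: 15.7
eef_pos: [0.6412, -0.1411, 0.1098]
tcp_rot: [0.0, 1.0, -0.02, 0.001]
wrist_force: [0.8, 2.4, 6.1]
opening: 0.0334
grasp_force: 20.0
[ 0.6412 -0.1411  0.1098] F [0.7509 2.3734 6.0981] T [ 0.405  -0.0539  0.2027] 0.033377284465334646 20.001529455184937 yaw -0.0398 j6 1.2240
mean 0.166 [0.1458 0.1415 0.1445 0.1963 0.2027]
```

```bash
python3 -m handwheel '[[[0.03,0,0,0,0,0,0.004],[0.03,0,0,0,0,0,0.009],[0.03,0,0,0,0,0,0.009],[0.03,0,0,0,0,0,0.009]]]' 20
python3 tq.py
```

```text
time_s: 16.35
eef_pos: [0.6412, -0.1411, 0.1098]
tcp_rot: [0.0, 1.0, -0.024, 0.001]
wrist_force: [0.3, 2.3, 5.2]
opening: 0.0333
grasp_force: 20.0
[ 0.6412 -0.1411  0.1098] F [0.3289 2.2823 5.2085] T [ 0.4417 -0.1093  0.2266] 0.03329834363119389 20.001528561115265 yaw -0.0487 j6 1.2330
mean 0.226 [0.1939 0.2335 0.259  0.2311 0.2117]
```

```bash
python3 -m handwheel '[[[0.05,0,0,0,0,0,0],[0.055,0,0,0,0,0,0],[0.06,0,0,0,0,0,0],[0.07,0,0,-0.02,0,0,0],[0.08,0,0,-0.06,0,0,0],[0.09,0,0,-0.09,0,0,0],[0.09,0,0,-0.09,0,0,0]]]'
python3 -c "
from h import *
go(.38,.003,.2,0)"
```

```text
time_s: 17.3
eef_pos: [0.6429, -0.1424, 0.2039]
tcp_rot: [0.002, 1.0, -0.025, 0.004]
wrist_force: [0.6, -0.7, 0.1]
opening: 0.0851
grasp_force: 0.0
go [-0.2698 -0.1322  0.0012] [ 0.0034 -0.0084 -0.0494]
```

```bash
python3 -m handwheel '[[[0.09,-0.04,-0.02,0,0,0,-0.03],[0.09,-0.08,-0.04,0,0,0,-0.049],[0.09,-0.12,-0.06,0,0,0,-0.049],[0.09,-0.16,-0.08,0,0,0,-0.049],[0.09,-0.2,-0.1,0,0,0,-0.049],[0.09,-0.24,-0.12,0,0,0,-0.049],[0.09,-0.27,-0.132,0,0,0,-0.049],[0.09,-0.27,-0.132,0,0,0,-0.049],[0.09,-0.27,-0.132,0,0,0,-0.049]]]'
python3 - <<'E'
from h import *
im=save("wrist","w7.png")
s=robot.read_state();print(s["eef_pos"],s["tcp_rot"])
for r in robot.mark_of("wrist","ring"): print(np.round(r["uv"],1),round(r["conf"],2),at_z("wrist",r["uv"],0,s))
for r in robot.silhouettes("wrist","ring"):
    c,_=cv2.findContours(r["mask"].astype(np.uint8),0,1);c=max(c,key=cv2.contourArea)[:,0]
    p=np.array([at_z("wrist",q,.010,s)[:2] for q in c]);print(round(r["conf"],2),p.min(0),p.max(0),cv2.minEnclosingCircle((p*1000).astype(np.float32)))
E
```

```text
time_s: 18.2
eef_pos: [0.3771, 0.004, 0.1985]
tcp_rot: [0.0, 1.0, 0.0, 0.0]
wrist_force: [-0.1, 0.3, -0.0]
opening: 0.0898
grasp_force: 0.0
[0.3779 0.0036 0.1986] [ 0.0002  1.     -0.0001  0.0004]
[385.5 251.2] 0.72 [ 0.3382 -0.0683  0.    ]
[228.4 237.6] 0.65 [0.3541 0.105  0.    ]
0.8 [ 0.4089 -0.0256] [0.4716 0.0372] ((440.1833801269531, 5.469115734100342), 32.60941696166992)
0.75 [ 0.3054 -0.0989] [ 0.3709 -0.0345] ((337.67926025390625, -66.84371185302734), 33.40157699584961)
0.68 [0.5604 0.2782] [0.5724 0.2851] ((566.383056640625, 281.663818359375), 6.924217700958252)
```

View pics/w7.png

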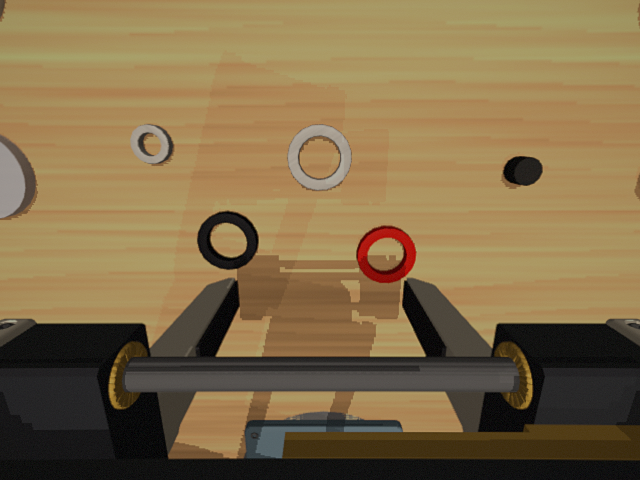

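```bash
python3 -m handwheel '[[[0.09,0.03,-0.001,0.03,0,0,0],[0.09,0.062,-0.002,0.06,0,0,0],[0.09,0.062,-0.002,0.1,0,0,0],[0.09,0.062,-0.002,0.14,0,0,0],[0.09,0.062,-0.002,0.165,0,0,0],[0.09,0.062,-0.002,0.17,0,0,0],[0.09,0.062,-0.002,0.17,0,0,0],[0.09,0.062,-0.002,0.17,0,0,0]]]' 10
python3 - <<'E'
import runpy; runpy.run_path("st.py")
from h import *
s=robot.read_state();im=save("wrist","w8.png")
for r in robot.silhouettes("wrist","ring"):
    c,_=cv2.findContours(r["mask"].astype(np.uint8),0,1);c=max(c,key=cv2.contourArea)[:,0]
    p=np.array([at_z("wrist",q,.010,s)[:2] for q in c]);print(round(r["conf"],2),p.min(0),p.max(0),cv2.minEnclosingCircle((p*1000).astype(np.float32)))
go(.440,.0055,.0175,0)
E
```

```text
time_s: 19.15
eef_pos: [0.4407, 0.0055, 0.0295]
tcp_rot: [0.0, 1.0, -0.0, 0.001]
wrist_force: [-0.1, -0.3, 0.0]
opening: 0.09
grasp_force: 0.0
[0.4407 0.0055 0.0295] F [-0.066  -0.3255  0.0091] T [ 0.0115 -0.0216 -0.0117] 0.0899657752407628 0.0 yaw -0.0005 j6 1.3296
0.71 [ 0.4069 -0.0257] [0.4728 0.0374] ((439.6309509277344, 5.459092140197754), 33.585445404052734)
0.61 [0.3183 0.0693] [0.3706 0.1075] ((344.0701904296875, 89.00751495361328), 31.33597755432129)
0.58 [ 0.3389 -0.0806] [ 0.3704 -0.0325] ((350.1549377441406, -55.77738952636719), 24.869504928588867)
go [-0.0008  0.      0.0125] [ 0.0007 -0.003  -0.0003]
```

View pics/w8.png

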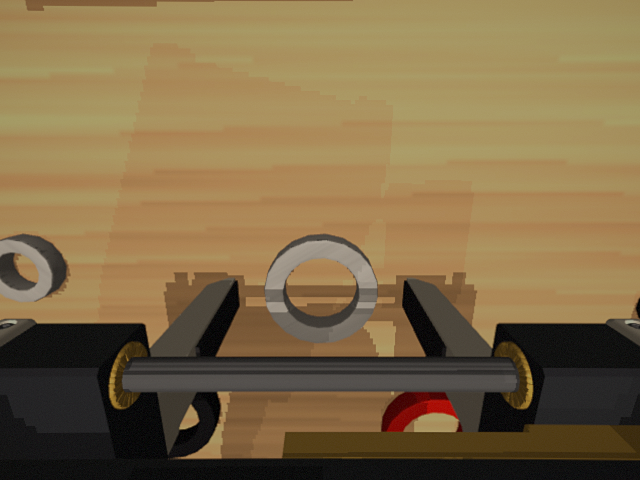

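```bash
python3 -m handwheel '[[[0.09,-0.001,0,0.006,0,0,0],[0.085,-0.001,0,0.0125,0,0,0],[0.07,-0.001,0,0.0125,0,0,0],[0.065,-0.001,0,0.0125,0,0,0],[0.06,-0.001,0,0.0125,0,0,0],[0.058,-0.001,0,0.0125,0,0,0],[0.058,-0.001,0,0.0125,0,0,0],[0.058,-0.001,0,0.0125,0,0,0],[0.058,-0.001,0,0.0125,0,0,0],[0.058,-0.001,0,0.0125,0,0,0]]]' 20
python3 st.py
```

```text
time_s: 20.25
eef_pos: [0.4384, 0.0059, 0.0162]
tcp_rot: [0.0, 1.0, -0.0, 0.0]
wrist_force: [-0.6, -0.8, 0.1]
opening: 0.0644
grasp_force: 20.0
[0.4384 0.0059 0.0162] F [-0.551  -0.7837  0.1346] T [0.0311 0.0251 0.0089] 0.0644279835035525 19.9998926371336 yaw -0.0002 j6 1.3290
```

```bash
python3 -m handwheel '[[[0.058,0,0,-0.01,0,0,0],[0.058,0,0,-0.03,0,0,0],[0.058,0,0,-0.06,0,0,0],[0.058,0,0,-0.1,0,0,0],[0.058,0,0,-0.14,0,0,0],[0.058,0.02,-0.01,-0.17,0,0,0],[0.058,0.05,-0.03,-0.18,0,0,0],[0.058,0.08,-0.05,-0.18,0,0,0],[0.058,0.1,-0.07,-0.18,0,0,0],[0.058,0.1,-0.07,-0.18,0,0,0],[0.058,0.1,-0.07,-0.18,0,0,0],[0.058,0.1,-0.07,-0.18,0,0,0]]]'
cat > rg.py <<'E'
from h import *
s=robot.read_state();im=save("wrist","r%d.png"%(s["time_s"]*100));e=s["eef_pos"];print(e,s["opening"])
for r in robot.silhouettes("wrist","ring")[:3]:
    c,_=cv2.findContours(r["mask"].astype(np.uint8),0,1);c=max(c,key=cv2.contourArea)[:,0]
    p=np.array([at_z("wrist",q,e[2]-.0162+.010,s)[:2] for q in c]);(x,y),q=cv2.minEnclosingCircle((p*1000).astype(np.float32));print("ring rel tcp mm",round(r["conf"],2),x-e[0]*1000,y-e[1]*1000,q,(p.min(0)+p.max(0))/2-e[:2],p.max(0)-p.min(0))
for n,z in (("cap_a_top",.123),("shoulder_a",.082)):
  for r in robot.mark_of("wrist",n): print(n,np.round(r["uv"],1),round(r["conf"],2),at_z("wrist",r["uv"],z,s))
E
python3 rg.py
```

```text
time_s: 21.45
eef_pos: [0.5373, 0.0755, 0.1961]
tcp_rot: [0.0, 1.0, -0.0, -0.001]
wrist_force: [-0.8, 0.3, -1.8]
opening: 0.0642
grasp_force: 20.0
[0.5373 0.0755 0.1961] 0.06420480832389186
ring rel tcp mm 0.87 1.1844466234924766 0.1371055206431322 34.02709197998047 [0.0013 0.0007] [0.0675 0.0642]
ring rel tcp mm 0.59 -33.10968179447627 15.159017141736882 11.06091594696045 [-0.0306  0.0152] [0.0064 0.0221]
cap_a_top [491.9 107.2] 0.72 [ 0.6365 -0.0315  0.123 ]
shoulder_a [459.3 111.2] 0.87 [ 0.6369 -0.0274  0.082 ]
shoulder_a [315.2 117.3] 0.73 [0.6329 0.0799 0.082 ]
shoulder_a [609.7 105.2] 0.62 [ 0.6406 -0.1374  0.082 ]
```

```bash
python3 -m handwheel '[[[0.058,0.02,-0.002,0,0,0,0],[0.058,0.035,-0.0035,0,0,0,0],[0.058,0.035,-0.0035,0,0,0,0],[0.058,0.035,-0.0035,0,0,0,0]]]'
python3 rg.py; python3 - <<'E'
from h import *
s=robot.read_state();im=np.array(robot.read_camera("wrist"));hsv=cv2.cvtColor(im,cv2.COLOR_RGB2HSV)
m=robot.camera_model("wrist")
# ideal pixel near predicted cap centre
best=min(((np.linalg.norm(at_z("wrist",(u,v),.123,s)[:2]-[.634,.079]),u,v) for u in range(250,400,4) for v in range(60,260,4)))
print(best);_,u,v=best
roi=im[v-45:v+46,u-45:u+46];print()
dark=(roi.max(2)<75).astype(np.uint8)
h=cv2.cvtColor(roi,cv2.COLOR_RGB2HSV);b=((h[...,1]<40)&(h[...,2]>110)&(h[...,2]<210)).astype(np.uint8)
for name,k in(("dark",dark),("bar",b)):
    n,l,st,ce=cv2.connectedComponentsWithStats(k)
    for i in range(1,n):
        if st[i,4]>60:
            q=ce[i]+[u-45,v-45];print(name,st[i],q,at_z("wrist",q,.123,s))
E
```

```text
time_s: 22.05
eef_pos: [0.5728, 0.0791, 0.1959]
tcp_rot: [0.0, 1.0, -0.0, -0.001]
wrist_force: [-0.2, 0.8, -1.8]
opening: 0.0644
grasp_force: 20.0
[0.5728 0.0791 0.1959] 0.06440333413222327
ring rel tcp mm 0.67 71.12513612624446 -72.89703876656152 15.044968605041504 [ 0.0703 -0.0729] [0.0234 0.03  ]
ring rel tcp mm 0.62 1.2583148371819561 0.6176320822849135 33.817665100097656 [0.0013 0.0004] [0.0675 0.0636]
ring rel tcp mm 0.59 -60.97078062180242 11.794893434823976 14.457207679748535 [-0.0669  0.0118] [0.0164 0.0289]
cap_a_top [489.  162.6] 0.82 [ 0.638  -0.0312  0.123 ]
shoulder_a [605. 154.] 0.93 [ 0.6411 -0.1391  0.082 ]
shoulder_a [459.5 160.4] 0.72 [ 0.6367 -0.0284  0.082 ]
(np.float64(0.0006765907863527725), 322, 168)

dark [  8   0  72  55 405] [321.6543 137.2272] [0.6541 0.079  0.123 ]
dark [  19   18   51   51 1725] [320.9843 165.7849] [0.6361 0.0794 0.123 ]
dark [  0  69  91   6 330] [322.1606 194.6303] [0.6169 0.0786 0.123 ]
bar [  0   6  22  64 816] [283.8174 163.1005] [0.6378 0.1039 0.123 ]
bar [ 66   6  25  62 931] [359.4028 160.5489] [0.6394 0.0542 0.123 ]
bar [ 25  40  39   9 224] [320.9509 167.1116] [0.6352 0.0795 0.123 ]
bar [ 50  73  41   7 218] [348.0459 199.4908] [0.6136 0.061  0.123 ]
bar [  0  75  37   6 195] [294.1077 200.7231] [0.6128 0.0978 0.123 ]
```

```bash
python3 -m handwheel '[[[0.058,0.03,0,0,0,0,0],[0.058,0.055,0,0,0,0,0],[0.058,0.061,0,0.01,0,0,0],[0.058,0.061,0,0.03,0,0,0],[0.058,0.061,0,0.046,0,0,0],[0.058,0.061,0,0.046,0,0,0],[0.058,0.061,0,0.046,0,0,0],[0.058,0.061,0,0.046,0,0,0]]]'
python3 - <<'E'
import runpy; runpy.run_path("st.py")
from h import *
s=robot.read_state();im=save("wrist","hov.png");e=s["eef_pos"]
# ring fit and cap seen through the hole (dark + bar)
r=robot.silhouettes("wrist","ring")[0];k=r["mask"].astype(np.uint8)
c,_=cv2.findContours(k,0,1);c=max(c,key=cv2.contourArea)[:,0]
p=np.array([at_z("wrist",q,e[2]-.0062,s)[:2] for q in c]);print((p.min(0)+p.max(0))/2-e[:2],p.max(0)-p.min(0))
h=cv2.cvtColor(im,cv2.COLOR_RGB2HSV);b=((h[...,1]<40)&(h[...,2]>90)&(h[...,2]<210)&(k==0)).astype(np.uint8)
n,l,st,ce=cv2.connectedComponentsWithStats(b)
for i in range(1,n):
    if 60<st[i,4]<900 and abs(ce[i][0]-320)<60: print(st[i],ce[i],at_z("wrist",ce[i],.123,s)-e)
E
```

```text
time_s: 23.1
eef_pos: [0.6346, 0.0794, 0.1512]
tcp_rot: [0.0, 1.0, -0.0, 0.001]
wrist_force: [-0.7, -0.5, -1.7]
opening: 0.0637
grasp_force: 20.0
[0.6346 0.0794 0.1512] F [-0.7356 -0.5055 -1.6754] T [ 0.0458  0.004  -0.0657] 0.06365135633509118 19.99981147237122 yaw -0.0002 j6 1.5213
[0.001  0.0004] [0.0669 0.0637]
[286 216  50  26  85] [305.4    223.8471] [ 0.0355  0.0089 -0.0282]
[299 278  45   8 270] [320.5778 281.7741] [ 0.0004  0.0004 -0.0282]
```

```bash
python3 -m handwheel '[[[0.058,-0.001,0,0.01,0,0,0],[0.058,-0.001,0,0.018,0,0,0],[0.058,-0.001,0,0.026,0,0,0],[0.058,-0.001,0,0.034,0,0,0],[0.058,-0.001,0,0.042,0,0,0],[0.058,-0.001,0,0.047,0,0,0],[0.058,-0.001,0,0.047,0,0,0],[0.058,-0.001,0,0.047,0,0,0]]]'
python3 st.py
```

```text
time_s: 24.0
eef_pos: [0.6335, 0.0794, 0.1031]
tcp_rot: [0.0, 1.0, -0.0, 0.0]
wrist_force: [0.3, -1.0, -1.2]
opening: 0.0641
grasp_force: 20.0
[0.6335 0.0794 0.1031] F [ 0.2602 -1.0112 -1.157 ] T [-0.0079 -0.0264  0.0311] 0.06407268413464409 19.999862895347178 yaw -0.0002 j6 1.5212
```

No contact; 5 mm above the shoulder. Lower slowly.

```bash
python3 -m handwheel '[[[0.058,0,0,0.001,0,0,0],[0.058,0,0,0.002,0,0,0],[0.058,0,0,0.003,0,0,0],[0.058,0,0,0.004,0,0,0],[0.058,0,0,0.0045,0,0,0],[0.058,0,0,0.0045,0,0,0]]]'
python3 st.py
```

```text
time_s: 24.6
eef_pos: [0.6333, 0.0794, 0.0986]
tcp_rot: [0.0, 1.0, -0.0, -0.0]
wrist_force: [0.3, -0.5, -1.0]
opening: 0.0642
grasp_force: 20.0
[0.6333 0.0794 0.0986] F [ 0.3176 -0.469  -1.0417] T [0.0038 0.0342 0.0306] 0.06416110851706479 19.999842401593924 yaw -0.0002 j6 1.5212
```

```bash
python3 -m handwheel '[[[0.058,0,0,0.0005,0,0,0],[0.058,0,0,0.0005,0,0,0],[0.058,0,0,0.0005,0,0,0]]]'
python3 st.py
```

```text
time_s: 24.9
eef_pos: [0.6334, 0.0794, 0.0982]
tcp_rot: [-0.0, 1.0, -0.0, 0.0]
wrist_force: [-1.1, 0.6, -1.1]
opening: 0.0642
grasp_force: 20.0
[0.6334 0.0794 0.0982] F [-1.1149  0.6451 -1.1115] T [ 0.0229  0.057  -0.085 ] 0.06421166022037246 19.999929713085294 yaw -0.0003 j6 1.5213
```

```bash
python3 -m handwheel '[[[0.058,0,0,0.0005,0,0,0],[0.058,0,0,0.001,0,0,0],[0.058,0,0,0.001,0,0,0],[0.058,0,0,0.001,0,0,0]]]'
python3 st.py
```

```text
time_s: 25.3
eef_pos: [0.6334, 0.0794, 0.0981]
tcp_rot: [0.0, 1.0, -0.0, 0.0]
wrist_force: [-2.3, 0.4, 5.6]
opening: 0.0641
grasp_force: 20.0
[0.6334 0.0794 0.0981] F [-2.3418  0.3673  5.6042] T [0.0054 0.4002 0.0725] 0.06410405509370619 20.000766799785197 yaw -0.0002 j6 1.5213
```

Contact with the shoulder (about 7 N). Release slowly, then rise.

```bash
python3 -m handwheel '[[[0.066,0,0,0,0,0,0],[0.069,0,0,0,0,0,0],[0.074,0,0,0,0,0,0],[0.08,0,0,0,0,0,0],[0.08,0,0,-0.01,0,0,0],[0.08,0,0,-0.03,0,0,0],[0.08,0,0,-0.06,0,0,0],[0.08,0,0,-0.1,0,0,0],[0.08,0,0,-0.1,0,0,0],[0.08,-0.06,0,-0.12,0,0,0],[0.08,-0.06,0,-0.12,0,0,0],[0.08,-0.06,0,-0.12,0,0,0]]]'
python3 - <<'E'
from h import *
s=robot.read_state();im=save("wrist","end.png");e=s["eef_pos"];print(e,s["wrist_force"])
save("scene","ends.png")
for r in robot.silhouettes("wrist","ring")[:3]:
    k=r["mask"].astype(np.uint8)
    c,_=cv2.findContours(k,0,1);c=max(c,key=cv2.contourArea)[:,0]
    p=np.array([at_z("wrist",q,.094,s)[:2] for q in c]);print(r["conf"],(p.min(0)+p.max(0))/2,p.max(0)-p.min(0))
for n,z in (("ring",.082),("shoulder_a",.082),("cap_a_top",.123)):
    for cam in ("scene","wrist"):
        for r in robot.mark_of(cam,n): print(cam,n,np.round(r["uv"]),round(r["conf"],2),at_z(cam,r["uv"],z))
E
```

```text
time_s: 26.5
eef_pos: [0.5723, 0.0796, 0.2186]
tcp_rot: [0.0, 1.0, 0.0, 0.001]
wrist_force: [0.2, -0.8, 0.8]
opening: 0.0801
grasp_force: 0.0
[0.5723 0.0796 0.2186] [ 0.2148 -0.777   0.8355]
0.93 [ 0.397  -0.0241] [0.0235 0.0322]
0.75 [0.4032 0.0987] [0.0135 0.0403]
0.65 [0.6345 0.08  ] [0.0632 0.0626]
scene ring [290. 308.] 0.94 [0.64   0.0796 0.082 ]
scene ring [372. 250.] 0.93 [0.437  0.1326 0.082 ]
scene ring [306. 226.] 0.75 [ 0.4367 -0.0098  0.082 ]
wrist ring [472. 160.] 0.42 [ 0.637  -0.0474  0.082 ]
scene shoulder_a [292. 306.] 0.93 [0.6329 0.0792 0.082 ]
scene shoulder_a [183. 260.] 0.78 [ 0.6372 -0.148   0.082 ]
scene shoulder_a [480. 320.] 0.48 [0.5057 0.3557 0.082 ]
wrist shoulder_a [583. 154.] 0.88 [ 0.6417 -0.138   0.082 ]
wrist shoulder_a [452. 158.] 0.74 [ 0.6389 -0.0297  0.082 ]
wrist shoulder_a [473. 161.] 0.52 [ 0.6361 -0.0483  0.082 ]
scene cap_a_top [237. 266.] 0.89 [ 0.6349 -0.027   0.123 ]
wrist cap_a_top [477. 160.] 0.66 [ 0.6397 -0.0323  0.123 ]
```

```bash
python3 -c "
from cell import robot
print(robot.finish_job())"
```

```text
the job is handed in; nothing more can be done
None
```

I tried all three caps. The left bottle's was loose and I turned it about 10.5° clockwise; the other two held firm at about 0.21–0.23 N m. The large steel ring now measures centred at shoulder height on the left bottle, and the job was handed in at about 27 s.

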